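Hang the deep sauce ladle on the drip rail

TASK

Hang the ladle with the deep bowl on the upper rail of the stand by the hook on its handle, between the two collars and with its bowl on the broad side of the foot plate. Its bowl pulls it to one side, so let the rail take its weight before you let go gently, and leave it hanging still. Leave the shallow ladle standing where it is.

Things in the scene. Friction and masses are not known exactly. Their poses are not given: they have to be found in the camera images.
- deep_ladle: Steel ladle (0.18 kg) standing loose on its deep bowl, 68 mm across, 48 mm deep. Origin: centre of its underside; z up, x from bowl to handle. Handle: 8 mm rod at x +37 mm; black plastic grip at 190-252 mm height, 14 mm (x) by 22 mm (y). Hook below the grip on the +x side, open downwards. Its mass is on the bowl's side of the hook: when hung, its foot swings to +x.
- deep_ladle_hook (a point): Point inside the deep ladle's hook where the rail's axis lies when it hangs: x +52 mm, 162 mm above the underside. Axes as the ladle's. The hook is 7 mm round bar, 22 mm wide inside, its crown an upside-down V with its underside 8 mm above this point; its tip flares outwards and ends 26 mm below this point.
- deep_ladle_grip (a point): A good place to hold the deep ladle from above, in its black grip: x +37 mm, 226 mm above the underside, 26 mm below the grip's top; so 15 mm behind (-x) and 64 mm above the hook point. Axes as the ladle's; gripped here across y (22 mm) the hand stays clear of the rail.
- shallow_ladle: The other ladle, to be left alone: the same handle, grip and hook, but a shallow bowl 54 mm across and 20 mm deep. Loose. Origin: centre of the bowl's underside; x from the bowl towards the handle (at x = +30 mm), z up; 252 mm tall.
- rail_mid (a point): Middle of the rail on its axis, 190 mm above the worktop: a level 10 mm round bar along y (z up) on a fixed stand. Posts at y +-80 mm; two dark collars, 20 mm across, 8 mm wide, at y +-41 mm. A lower bar 90 mm below, 6 mm to +x; foot plate 8 mm thick, from -80 to +35 mm in x. The hung ladle's x is along this x: bowl at -x, hook tip over to +x; its rod swings 8 degrees on to the lower bar.

How it is judged:
By the outcome, as a careful person would: the job done as asked, in the order asked, and still so for the second after the job is handed in, with the robot touching nothing.
It also fails if it takes over 54 s, if anything falls off the work surface, if the arm or the gripper's body presses on something with over 40 N, if the wrist force passes 120 N, or if a joint passes its speed limit or range.

ROBOT

A 6-joint arm with a two-finger parallel gripper is mounted at the origin on a cart in front of the work surface, level with it; the furniture and walls round the work are solid. World frame = base frame: x ahead of the robot, y to its left, z up, the work surface at z = 0. Lengths are in m, angles in rad, forces in N, time in s.
With the tool pointing down it reaches from about 0.35 to 1 m from the base axis. Payload 7.1 kg.
Tool frame: the origin (TCP) lies between the finger pads; the fingertips stand 22 mm ahead of it and the grasp point (between the pads) lies 3 mm ahead of it; z points along the fingers, y is the line along which they close (so a half turn about z gives the same grasp; the last joint's range is limited). The gripper opens to 85 mm and grips with 20 to 120 N. Pads are 22 mm wide; open, the fingers measure 114 mm over their backs; the gripper's body (76 mm by 85 mm) begins 54 mm behind the grasp point. The pads swing forward as they close: fully open they stand 13 mm farther back than shut.
Start: joints at [1.128, 0.423, 1.63, -0, 1.089, -0.019], TCP at [0.257, 0.57, 0.218] pointing down, gripper open.
Joint ranges: [-3, 3], [-0.9, 2.11], [0.09, 2.58], [-1.31, 4.45], [0.11, 2.69], [-2.54, 2.54]. Speed limits (rad/s): [2.39, 2.39, 3.01, 3.14, 3.14, 3.14].

INTERFACE

Orientations are given as a rotation vector (axis times angle).
In Python, from rig import manip gives the robot as it stands. The module is installed in compiled form; this text tells all that it offers. Calls block until the motion is done:
- manip.move_to(position, orientation): joint-space move of the TCP to a pose.
- manip.servo_line(position, orientation=None, rate=0.15): straight line of the TCP; orientation=None keeps the orientation; rate is the mean speed in m/s.
- manip.set_joints(angles): joint-space move.
- manip.command_gripper(opening, f_grip=None): finger opening in m; f_grip is the grip in N (None keeps the last); returns when the fingers have stopped.
- manip.hold(seconds).
- manip.solve_ik(position, orientation): joint angles nearest the present ones, or None.
- manip.camera(name): name is "scene" or "top"; returns a dict with "image" (384x512x3 uint8, red, green, blue), "fx", "fy", "cx", "cy" (pixels), "k1" (the pictures are not rectified: a ray, as slopes to the right and down, at radius r is drawn at 1 + k1 r^2 times it, then the intrinsics apply), "cam_to_world" (4x4, takes a point from camera to world coordinates). Camera axes: x right, y down, z forward; pixel columns grow to the right and rows downward; lengths in m; the calibration is good to about 2 mm. A picture is of the moment at which its call begins. There is no depth.
A pose or a line that the arm cannot do raises manip.IKError and nothing moves.
- manip.sign_off(): hands the job in; it is judged then, once.
Readings, each from a call of its own:
- manip.get_time(): time.
- manip.get_joint_positions(): joint angles.
- manip.get_joint_vel(): joint speeds.
- manip.get_tau(): joint torques, N m.
- manip.get_position(): TCP position.
- manip.get_ee_rot(): TCP orientation.
- manip.get_contact_force(): force on the tool from outside, world axes, zero at the start.
- manip.get_torque(): the same for the moment, N m.
- manip.get_width(): finger opening in m.
- manip.get_grip_force(): force on a finger pad.
Only numpy, scipy, OpenCV 4.12 (cv2) and the standard library are available. Lean on these libraries where they do the work, as an engineer would, in place of code of your own. Each camera call takes 0.05 s, during which the arm holds its last target. There are 200 camera calls.

## Working session

There is one attempt and no reset: what is moved stays moved. The work goes in short steps, each a Python script; the robot and the scene stay as the last script left them, time stands still between calls to the robot, and variables do not carry over. Pictures are saved under pics/ and viewed, at most 10 in all, crops included, and the job is handed in when it is done.

```bash
mkdir -p pics
cat > h.py <<'E'
import numpy as np, cv2
from rig import manip
def snap(n,f):
    c=manip.camera(n); cv2.imwrite(f,c["image"][:,:,::-1]); np.save(f[:-4]+'.npy',{k:c[k] for k in c if k!='image'},allow_pickle=True); return c
def ld(f): return np.load(f,allow_pickle=True).item()
def ray(c,u,v):
    d=np.array([(u-c["cx"])/c["fx"],(v-c["cy"])/c["fy"]]); s=d.copy()
    for _ in range(20): s=d/(1+c["k1"]*(s@s))
    T=np.array(c["cam_to_world"]); return T[:3,3],T[:3,:3]@np.array([s[0],s[1],1])
def atz(c,u,v,z):
    o,d=ray(c,u,v); return o+d*(z-o[2])/d[2]
def proj(c,p):
    T=np.array(c["cam_to_world"]); q=T[:3,:3].T@(np.array(p)-T[:3,3]); s=q[:2]/q[2]; s=s*(1+c["k1"]*(s@s))
    return np.array([s[0]*c["fx"]+c["cx"],s[1]*c["fy"]+c["cy"]])
def tri(c1,a,c2,b):
    o1,d1=ray(c1,*a);o2,d2=ray(c2,*b)
    t=np.linalg.lstsq(np.c_[d1,-d2],o2-o1,rcond=None)[0]
    p,q=o1+t[0]*d1,o2+t[1]*d2; return (p+q)/2,np.linalg.norm(p-q)
E
python3 - <<'E'
from h import *
for n in("scene","top"):
    c=snap(n,f"pics/{n}0.png"); print(n,c["fx"],c["cx"],c["k1"],np.round(c["cam_to_world"],3).tolist())
print(manip.get_ee_rot(),manip.get_width(),manip.get_time())
E
```

```text
scene 387.51997384020143 257.00937109871177 -0.04166169153532009 [[0.444, -0.606, 0.66, -0.126], [-0.896, -0.297, 0.33, -0.574], [-0.003, -0.738, -0.675, 0.761], [0.0, 0.0, 0.0, 1.0]]
top 387.95836960624905 257.3980423253253 -0.08703016607269143 [[0.026, -0.996, 0.083, 0.438], [-1.0, -0.027, -0.008, -0.25], [0.01, -0.083, -0.997, 1.038], [0.0, 0.0, 0.0, 1.0]]
[-6.60556564e-01 -3.07102636e+00  2.17748772e-03] 0.08520005351462269 0.1
```

View pics/scene0.png

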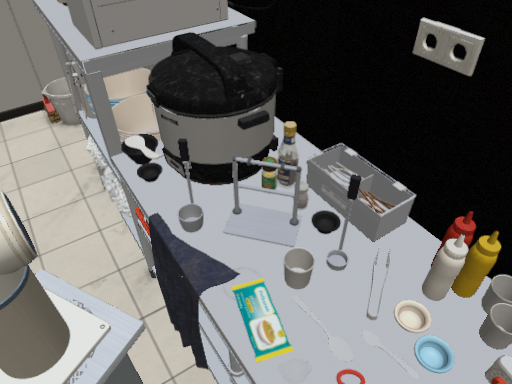

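View pics/top0.png

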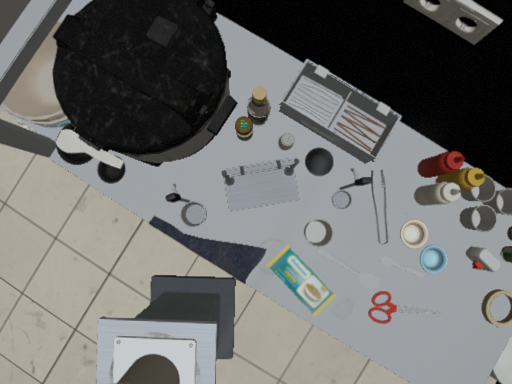

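Scene view: the stand has its rail from about (237,160) to (298,168). The deep ladle is probably the left one, with its bowl at (191,217) and grip top at (183,143). The shallow one has its bowl at (337,260). In the top view, the deep bowl is at (195,214) and its grip at (173,198); the rail runs (226,174)-(297,161). I'll enlarge both.

Run:
```python
import cv2
a=cv2.imread('pics/top0.png')[145:235,155:305]; cv2.imwrite('pics/t1.png',cv2.resize(a,None,fx=5.3,fy=5.3,interpolation=cv2.INTER_CUBIC))
a=cv2.imread('pics/scene0.png')[130:250,165:315]; cv2.imwrite('pics/s1.png',cv2.resize(a,None,fx=5,fy=5,interpolation=cv2.INTER_CUBIC))
```

```text
(no output)
```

View pics/t1.png

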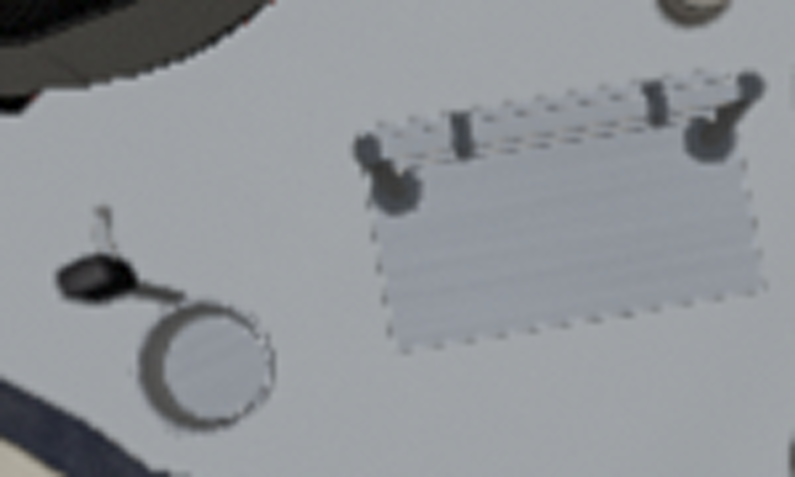

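View pics/s1.png

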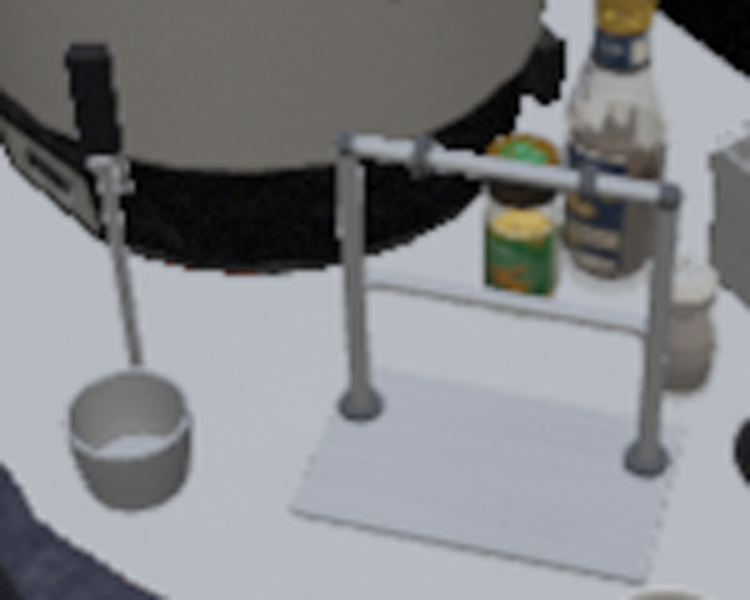

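Top crop: collars at (461,134) and (655,103), bowl rim centred at (207,366), grip top near (80,278), hook pointing up towards (103,212). Scene crop: collars at (425,154) and (589,180), rim centre at (130,412), grip top at (88,50). I'll fit the poses to these.

```bash
cat > fit.py <<'E'
from h import *
from scipy.optimize import least_squares
ct=ld('pics/top0.npy');cs=ld('pics/scene0.npy')
T=lambda u,v:((u+.5)/5.3-.5+155,(v+.5)/5.3-.5+145)
S=lambda u,v:((u+.5)/5-.5+165,(v+.5)/5-.5+130)
def fit(pts,x0):
    # pts: (cam,pix,local)
    def f(x):
        c,s=np.cos(x[2]),np.sin(x[2]); r=[]
        for cam,p,l in pts: r+=list(proj(cam,[x[0]+c*l[0]-s*l[1],x[1]+s*l[0]+c*l[1],l[2]])-p)
        return np.array(r)
    o=least_squares(f,x0); return o.x,f(o.x).reshape(-1,2).round(2).tolist()
if __name__=="__main__":
    for a,b in(((461,134),(425,154)),((655,103),(589,180)),((366,150),(345,143)),((749,86),(670,192))):
        print('rail',tri(ct,T(*a),cs,S(*b)))
    print('bowl',tri(ct,T(207,366),cs,S(130,412)),'grip top',tri(ct,T(80,278),cs,S(88,52)))
    L=[(ct,T(207,366),(0,0,.048)),(cs,S(130,412),(0,0,.048)),(ct,T(80,278),(.037,0,.252)),(cs,S(88,52),(.037,0,.252)),(cs,S(103,156),(.037,0,.19)),(cs,S(137,362),(.037,0,.05)),(ct,T(103,212),(.068,0,.136))]
    b=tri(ct,T(207,366),cs,S(130,412))[0]
    for y0 in(0,1.5,-1.5): print('ladle',fit(L,[b[0],b[1],y0]))
    R=[(ct,T(461,134),(0,.041,.19)),(cs,S(425,154),(0,.041,.19)),(ct,T(655,103),(0,-.041,.19)),(cs,S(589,180),(0,-.041,.19)),
       (ct,T(400,350),(-.080,.08,.008)),(ct,T(765,290),(-.080,-.08,.008)),(cs,S(293,512),(-.080,.08,.004)),(cs,S(645,580),(-.080,-.08,.004))]
    print('rail',fit(R[:4],[.5,-.1,0]),fit(R,[.5,-.1,0]))
E
python3 fit.py
```

```text
rail (array([ 0.53760102, -0.22196387,  0.18861211]), np.float64(0.0015617073158689285))
rail (array([ 0.55262793, -0.30222975,  0.18970967]), np.float64(0.0014209053971485607))
rail (array([ 0.52978822, -0.18229044,  0.18745483]), np.float64(0.0008099122968956567))
rail (array([ 0.5606129 , -0.34089348,  0.19030822]), np.float64(0.0006391005342113923))
bowl (array([ 0.43831697, -0.09756314,  0.04592184]), np.float64(0.0002732739105775706)) grip top (array([ 0.47134623, -0.07889411,  0.2461557 ]), np.float64(0.0027350193250835994))
ladle (array([ 0.43844934, -0.09765166,  0.4883117 ]), [[-0.04, -0.08], [-0.09, -0.59], [0.65, -0.35], [-0.48, -1.92], [-0.11, -1.45], [-0.23, -0.86], [1.2, 2.62]])
ladle (array([ 0.43844933, -0.09765165,  0.48831147]), [[-0.04, -0.08], [-0.09, -0.59], [0.65, -0.35], [-0.48, -1.92], [-0.11, -1.45], [-0.23, -0.86], [1.2, 2.62]])
ladle (array([ 0.43844934, -0.09765167,  0.48831191]), [[-0.04, -0.08], [-0.09, -0.59], [0.65, -0.35], [-0.48, -1.92], [-0.11, -1.45], [-0.23, -0.86], [1.2, 2.62]])
rail (array([ 0.54478077, -0.26216952,  0.18981362]), [[0.26, 0.01], [-0.46, -0.32], [0.39, -0.11], [-0.23, -0.02]]) (array([ 0.54452691, -0.26269547,  0.20818738]), [[0.56, 0.47], [-0.4, -0.02], [0.57, -0.32], [-0.01, -0.09], [4.93, -0.16], [-4.69, 0.26], [4.78, 0.91], [-5.54, -1.12]])
```

```bash
cat >> h.py <<'E'
from scipy.spatial.transform import Rotation as Ro
RM=np.array([.5449,-.2622]); RY=.191; LB=np.array([.4384,-.0977]); LY=.505
def rot(yaw,half=0,tilt=0):
    # tilt>0 : foot of held ladle swings to ladle +x
    a=yaw+np.pi*half
    y=np.array([-np.sin(a),np.cos(a),0]); z=np.array([0,0,-1.]); R=np.c_[np.cross(y,z),y,z]
    ax=np.array([-np.sin(yaw),np.cos(yaw),0])
    return (Ro.from_rotvec(-ax*tilt)*Ro.from_matrix(R)).as_rotvec()
def grip0(): return np.r_[LB+.037*np.array([np.cos(LY),np.sin(LY)]),.229]
def hang(h=0,tilt=0,gx=-.015,gz=.067):
    # TCP so that the hook point is h above the rail axis
    o=Ro.from_rotvec(-np.array([-np.sin(RY),np.cos(RY),0])*tilt).apply([gx*np.cos(RY),gx*np.sin(RY),gz])
    return np.r_[RM,.19+h]+o
E
python3 - <<'E'
from h import *
for half in(0,1):
    for p,o in((grip0(),rot(LY,half)),(grip0()+[0,0,.15],rot(LY,half)),(hang(.05),rot(RY,half)),(hang(0,.14),rot(RY,half,.14)),(hang(.12,.14),rot(RY,half,.14))):
        q=manip.solve_ik(p,o); print(half,p.round(3),None if q is None else np.round(q,2))
E
```

```text
0 [ 0.471 -0.08   0.229] [-0.19  0.19  1.94 -0.    1.01 -2.27]
0 [ 0.471 -0.08   0.379] [-0.19  0.04  1.75 -0.    1.35 -2.27]
0 [ 0.53  -0.265  0.307] [-0.48  0.29  1.62 -0.    1.24 -2.25]
0 [ 0.521 -0.267  0.254] [-0.54  0.28  1.76  0.11  1.   -2.36]
0 [ 0.521 -0.267  0.374] [-0.54  0.17  1.62  0.1   1.25 -2.33]
1 [ 0.471 -0.08   0.229] [-0.19  0.19  1.94 -0.    1.01  0.87]
1 [ 0.471 -0.08   0.379] [-0.19  0.04  1.75 -0.    1.35  0.87]
1 [ 0.53  -0.265  0.307] [-0.48  0.29  1.62 -0.    1.24  0.9 ]
1 [ 0.521 -0.267  0.254] [-0.54  0.28  1.76  0.11  1.    0.78]
1 [ 0.521 -0.267  0.374] [-0.54  0.17  1.62  0.1   1.25  0.81]
```

Run:
```python
from h import *
g=grip0(); o=rot(LY,1)
manip.servo_line([.257,.57,.40],rate=.3)
manip.move_to(g+[0,0,.13],o); print(manip.get_time())
manip.servo_line(g,rate=.12)
print(manip.get_contact_force())
snap("scene","pics/s2.png");snap("top","pics/t2.png")
manip.command_gripper(.03,30)
manip.command_gripper(.0,60)
print(manip.get_time(),manip.get_width(),manip.get_grip_force(),manip.get_contact_force())
manip.servo_line(g+[0,0,.085],rate=.12)
print(manip.get_time(),manip.get_width(),manip.get_contact_force())
a=snap("scene","pics/s3.png")["image"];b=snap("top","pics/t3.png")["image"]
a=cv2.resize(a[80:250,130:330,::-1],None,fx=3,fy=3);b=cv2.resize(b[120:290,120:320,::-1],None,fx=2,fy=2)
cv2.imwrite('pics/s3c.png',a)
```

```text
3.2917
[ 0.18851393  0.97308006 -0.26620571]
5.4417 0.019636427341098855 58.997952584177256 [ 0.11465499 -0.54630954  2.60182879]
6.3 0.01960272157132022 [-0.29039811 -0.49227687 -2.580114  ]
```

View pics/s3c.png

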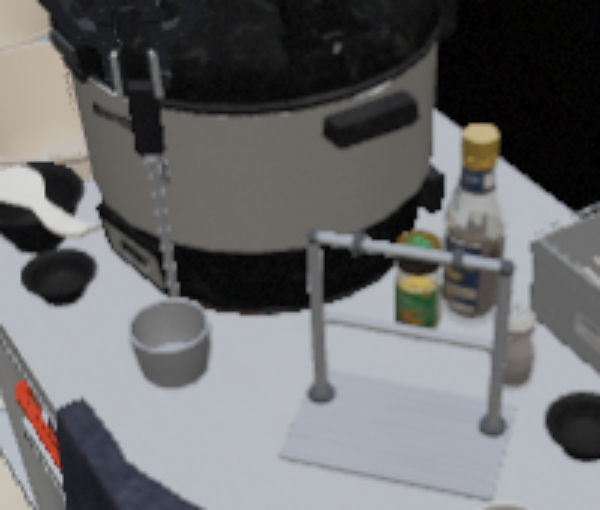

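The ladle is held upright and lifted, with its bowl at crop (170,345). Next I'll carry it behind the rail and then forward over it.

Run:
```python
from h import *
o=rot(RY,1); f=np.array([np.cos(RY),np.sin(RY),0])
p=hang(.055)
manip.servo_line(p-.085*f,o,rate=.15)
manip.servo_line(p,rate=.1)
manip.hold(.3)
print(manip.get_time(),manip.get_position()-p,manip.get_contact_force())
a=snap("scene","pics/s4.png")["image"];b=snap("top","pics/t4.png")["image"]
A=cv2.resize(a[100:250,205:325,::-1],None,fx=4,fy=4,interpolation=cv2.INTER_CUBIC)
B=cv2.resize(b[135:235,215:315,::-1],None,fx=3.2,fy=3.2,interpolation=cv2.INTER_CUBIC)
C=np.zeros((600,800,3),np.uint8);C[:,:480]=A;C[:320,480:]=B;cv2.imwrite('pics/c4.png',C)
```

```text
9.2 [-0.00027775 -0.00018626  0.00021853] [-0.34078587  0.03118322 -2.77088239]
```

View pics/c4.png

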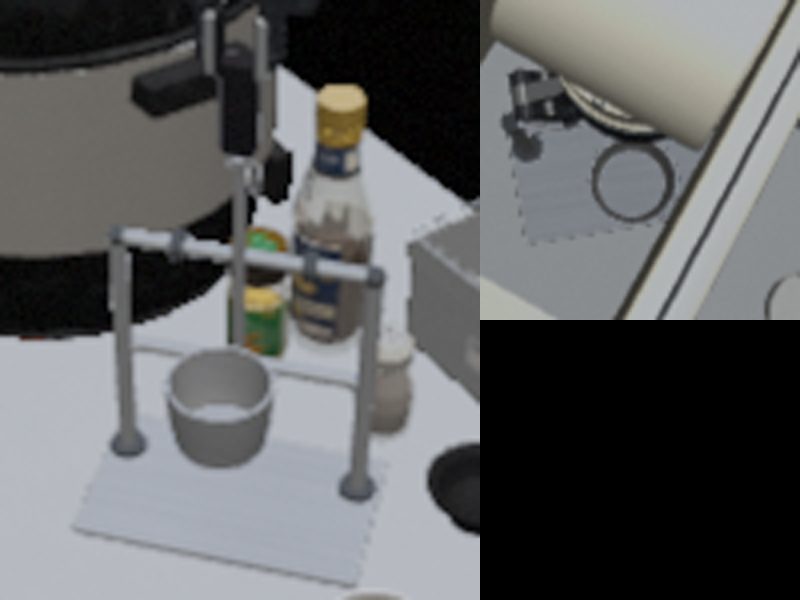

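Scene part: the ladle is upright, its bowl rim centred at (220,384) in front of the rail, its rod between the collars and its hook near (250,180). Top part: rim centre at (634,183). I'll check this against the expected position.

Run:
```python
from h import *
ct=ld('pics/top0.npy');cs=ld('pics/scene0.npy')
Sp=lambda u,v:((u+.5)/4-.5+205,(v+.5)/4-.5+100)
Tp=lambda u,v:((u-480+.5)/3.2-.5+215,(v+.5)/3.2-.5+135)
p,e=tri(ct,Tp(634,183),cs,Sp(220,382)); d=p[:2]-RM
c,s=np.cos(RY),np.sin(RY)
print(p,e,'local',c*d[0]+s*d[1],-s*d[0]+c*d[1])
inv=lambda q:(q-[205,100]+.5)*4-.5
for n,l in dict(rim=(-.052,.131),gtop=(-.015,.335),gbot=(-.015,.273),rod=(-.015,.135),crown=(0,.26),tip=(.02,.219)).items():
    print(n,inv(proj(cs,[RM[0]+c*l[0],RM[1]+s*l[0],l[1]])).round(0))
```

```text
[ 0.49384704 -0.27092633  0.13002101] 0.000896359032739415 local -0.05178117076571339 0.001124295191129913
rim [221. 381.]
gtop [240.  53.]
gbot [239. 151.]
rod [237. 338.]
crown [245. 155.]
tip [253. 194.]
```

The fit agrees to about 1 mm. Now I'll lower it, lean it on to the lower bar and seat it by force.

Run:
```python
from h import *
manip.servo_line(hang(.006),rate=.06)
f0=manip.get_contact_force();print('low',f0,manip.get_time())
t=.115
for k in(.5,1): manip.servo_line(hang(.006,t*k),rot(RY,1,t*k),rate=.02)
manip.hold(.3); f0=np.array(manip.get_contact_force());print('tilt',f0)
h=.006
while h>-.006:
    h-=.001; manip.servo_line(hang(h,t),rot(RY,1,t),rate=.01); manip.hold(.15)
    f=np.array(manip.get_contact_force()); print(round(h,3),f.round(2))
    if f[2]-f0[2]>2.5 or np.linalg.norm(f-f0)>6: break
print(manip.get_time(),manip.get_torque())
a=snap("scene","pics/s5.png")["image"]
cv2.imwrite('pics/s5c.png',cv2.resize(a[100:250,205:325,::-1],None,fx=4,fy=4,interpolation=cv2.INTER_CUBIC))
```

```text
low [-0.1113667  -0.83907262 -1.36352745] 10.2667
tilt [ 0.0879762   0.42772555 -2.09729211]
0.005 [ 0.79 -0.32 -2.16]
0.004 [ 0.1   0.05 -1.51]
0.003 [ 0.62  1.2  -1.58]
0.002 [-0.42  0.02 -1.56]
0.001 [-0.43 -1.15 -1.42]
0.0 [-1.2  -1.23  2.44]
13.6667 [-0.14798413  0.31773872 -0.0409417 ]
```

View pics/s5c.png

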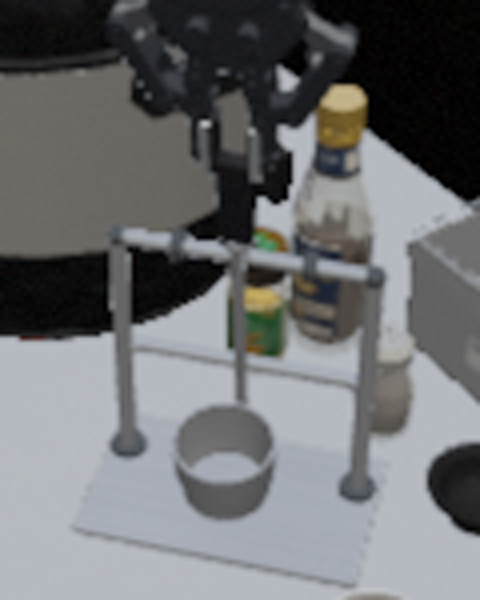

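It is seated: the rail carries the weight at exactly h=0. The hook is on the rail at (238,245), with the bowl over the foot plate at (225,450). I'll release gently and retreat along the tool axis.

Run:
```python
from h import *
w=manip.get_width()
manip.command_gripper(w,20); 
for d in(.001,.002,.003,.004,.006,.008,.012,.018,.026): manip.command_gripper(w+d); manip.hold(.1)
manip.hold(.5)
print(manip.get_width(),manip.get_contact_force())
z=Ro.from_rotvec(manip.get_ee_rot()).apply([0,0,1])
manip.servo_line(np.array(manip.get_position())-z*.12,rate=.06)
o=manip.get_position()
manip.servo_line(np.array(o)+[-.06,0,.05],rate=.15)
manip.hold(1.0)
a=snap("scene","pics/s6.png")["image"]; manip.hold(1); b=manip.camera("scene")["image"]
m=lambda x:x[150:250,225:310].astype(int)
print(manip.get_time(),abs(m(a)-m(b)).max(),(abs(m(a)-m(b)).max(2)>25).sum())
cv2.imwrite('pics/s6c.png',cv2.resize(b[100:250,205:325,::-1],None,fx=4,fy=4,interpolation=cv2.INTER_CUBIC))
```

```text
0.04584473404012987 [-0.66666809 -1.34294994 -0.22071116]
22.325 12 0
```

View pics/s6c.png

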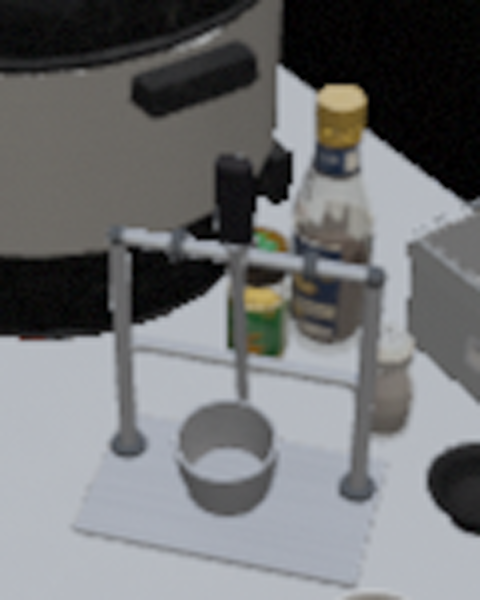

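The ladle hangs still between the collars, with its bowl at (226,450) over the broad side of the plate and the gripper clear.

```bash
python3 -c "
from rig import manip
print(manip.sign_off())"
```

```text
the job is handed in; nothing more can be done
None
```

The deep ladle hangs still by its hook on the upper rail, between the collars and with its bowl over the broad side of the foot plate; the shallow ladle was not touched, and the job was handed in at about 22 s.

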